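# Screw the filler plug into the glaze pot

## Robot

A 7-joint arm with a two-finger parallel gripper is mounted at the origin on the work surface. World frame = base frame: x ahead of the robot, y to its left, z up, the work surface at z = 0. Lengths are in m, angles in rad, forces in N, time in s.
With the tool pointing down it reaches from about 0.425 to 0.875 m from the base axis. Payload 9.9 kg.
Tool frame: the origin (TCP) lies midway between the tips of the shut fingers; the grasp point (between the pads) lies arm.hold_point_z behind it (arm.hold_point_z is the distance from the TCP to the grasp point, in m); z points along the fingers, y is the line along which they close (so a half turn about z gives the same grasp; the last joint's range is limited). The gripper opens to 85 mm and grips with 20 to 120 N. Pads are 22 mm wide; open, the fingers measure 114 mm over their backs; the gripper's body (76 mm by 85 mm) begins 54 mm behind the grasp point. The pads swing forward as they close: fully open they stand 13 mm farther back than shut.
Start: joints at [-1.23, 0.576, 0.025, 1.437, -0.015, 1.129, -0.057], TCP at [0.278, 0.615, 0.231] pointing down, gripper open.
Joint ranges: [-2.76, 2.76], [-0.34, 2.15], [-1.52, 1.57], [0.19, 2.46], [-1.09, 4.23], [0.17, 1.99], [-2.82, 2.82]. Speed limits (rad/s): [2.22, 2.22, 3.01, 3.01, 3.14, 3.14, 3.14].

## Interface

Orientations are given as a unit quaternion [x, y, z, w].
In Python, from rig import arm gives the robot as it stands.
- The arm moves only by the tool move_arm, never from a script. Its argument "steps" is a list of rows, each a list of 5 numbers: the shift along the tool's x, y, z in m, then the turn about the tool's z in rad, then the finger opening in m, from 0 to 0.0854. In form: [[x, y, z, turn, gripper], ...]. A call has exactly 8 rows; each row is the pose to reach, as a shift and turn from the pose commanded when the call began, along the tool's axes at that moment; what a row does not reach only later rows make up. A row lasts 1/10 s, in which the tool goes at most 50 mm and 8.59 degrees, less where a joint would pass 70% of its speed; a pose out of reach is approached as far as the arm can. A call with a gripper value outside its range is refused whole. The fingers move at their own pace and stop on an object; the grip force is fixed at half the most. Time passes only in rows, so rows that repeat a pose let the fingers close, or fill a call up. It gives the time, the measured TCP pose, the force, the opening and the grip force at its end, in the units of the state.
- arm.read_state(): the state, without advancing time (a new reading comes with each control period).
- arm.read_camera(name): name is "scene" or "top"; returns a dict with "image" (420x560x3 uint8, blue, green, red), "range_z" (420x560 float32, m along the optical axis (not along the pixel's ray), 0 where there is no reading), "K" (3x3 intrinsics, pixels), "extrinsics" (4x4, takes a point from camera to world coordinates). Camera axes: x right, y up, looking along -z (the intrinsics and any distortion apply to the point x, -y, -z); pixel columns grow to the right and rows downward; lengths in m; the calibration is good to about 2 mm. A picture is of the moment at which its call begins.
- arm.sign_off(): hands the job in; it is judged then, once.
Trained networks look in a picture, given as the dict that the camera call returned (one of the last four; its "shot" number tells which), for a name from the list of things; names that differ only in an ending like _2 or _b are one class to them, and where a whole thing is asked for, a point or a joint stands for the part that bears it (a point fixed in the world has none). Each returns a list of dicts, best first, with "conf" (0 to 1); they miss things now and then, are a little off and sometimes report something else, mostly with a low value. They report only what shows in the picture. A call takes as long as a camera call. They do not tell look-alikes from the thing itself.
- arm.recognise(picture, target): "uv" ([column, row] in pixels, amid what is visible of it).
- arm.outline_of(picture, target): "pixels" (420x560 bool, what is visible of it) and "uv" ([column, row] in pixels, amid what is visible of it).
The state is a dict: "clock": time; "joint_positions": joint angles; "joint_velocities": joint speeds; "joint_efforts": joint torques, N m; "ee_pos": TCP position; "tcp_rot": TCP orientation; "ft_force": force on the tool from outside, world axes, zero at the start; "ft_torque": the same for the moment, N m; "grip_width": finger opening in m; "grasp_force": force on a finger pad.
Only numpy, scipy, OpenCV 4.12 (cv2) and the standard library are available. Lean on these libraries where they do the work, as an engineer would, in place of code of your own. Each camera call takes 0.05 s, during which the arm holds its last target. There are 200 camera calls.

## Task

Put the metal filler plug back into the neck of the glaze pressure pot: set it in the neck, back it off (counterclockwise seen from above) with a light push until it drops into the start of the thread, then screw it clockwise fully home, so that its flange lies flat on the neck's rim, and let go. Do not force it down or against the thread, keep it straight in the neck, and leave the jar and the cup beside it where they stand.

Things in the scene. Friction and masses are not known exactly. Their poses are not given: they have to be found in the camera images.
- plug_mid (a point): Loose bare-metal filler plug, 66 mm tall, 0.15 to 0.31 kg, standing upright on its spigot on the bench. This point is on its axis, half-way up (33 mm above its lower end); z up the axis, x along its grip bar. Round flange 60 mm across, 6 mm thick: its underside is 7 mm below this point, its top 1 mm below.
- plug_bar (a point): Middle of the plug's flat grip bar, on the axis 16 mm above the plug's centre. The bar is 46 mm long along x, 14 mm thick along y, 34 mm high, and stands on the flange (from 17 mm below to 17 mm above this point).
- plug_pins (a point): Point on the plug's axis at its thread pins, 23.5 mm below its centre. Three round pins, 5 mm thick, stand out to 22.5 mm from the axis at 0, 120 and 240 degrees from the plug's +x. The spigot is 32 mm across and 26 mm long below the flange, its lowest 3 mm tapered to 28 mm.
- neck (a point): Centre of the rim of the open neck on the grey glaze pressure pot. z up; the rim is 125 mm above the bench. Neck: 48 mm bore, 62 mm outside, 37 mm deep. Plug home: flange on the rim, plug centre 7 mm above this point. Plug and neck or thread must not press on each other with over 60 N in all; about 1 N m of twist against a stop reaches that.
- pot: Round grey glaze pressure pot fixed to the bench, 170 mm across, lid 88 mm high; origin under its middle, z up. The neck stands on the lid 25 mm from the middle towards this frame's -x, clear of the small relief valve (106 mm high) on the other side.
- crown (a point): On the neck's axis, 5.5 mm below the rim, at the thread's top. Three-start thread, 35 mm inside, repeating every 120 degrees counterclockwise: flat crown 87 degrees, open gap 24 (a pin takes 14), blunt stop 9 standing 5 mm above the crown. Its angle is not that of this frame, varies, and is found by feel. Pins on the crown: plug centre 20.5 mm above the rim.
- start (a point): On the neck's axis, 14 mm below the rim: floor of the gaps (thread starts). Turned counterclockwise on the crown, by 120 degrees at most, the pins fall 8.5 mm into the gaps (plug centre 12 mm above the rim) and meet the stops. Turned clockwise on the crown they jam on a stop instead. Play about 1.5 mm sideways, 1.2 mm up and down.
- seat (a point): On the neck's axis, 19 mm below the rim: foot of the thread. From the gap, turned clockwise, the pins run down under the crown: level for the first 0 to 17 degrees, then 5 mm down over 65 degrees, then level for up to 12 degrees to a stop. The flange is then on the rim.
- jar_c (a point): Loose white glaze jar with a dark lid, 60 mm across, 85 mm tall; this point is half-way up. To be left alone.
- cup_c (a point): Loose glazed cup, 68 mm across, 75 mm tall; this point is half-way up. To be left alone.
Things that resemble listed ones, but are neither listed nor needed, are in the scene too. What is meant by the part that bears plug_mid is not yellow, and is the larger of those in its own colour.

How it is judged:
On the way, in this order (a step that is already met when the one before it is completed fails the run):
1. the plug is lifted clear of the bench (height (world z) of plug_mid above 0.08 m), for 0.1 s.
2. the plug's pins have dropped into the thread start (horizontal distance between plug_mid and neck below 0.004 m and z of plug_mid in the frame of neck between 0.0095 and 0.014 m and angle between plug_mid's own z axis and vertical below 0.1 rad), for 0.05 s.
At the end, for the whole second after the job is handed in: The plug is screwed home in the neck: its axis within 4 mm of the neck's, upright within 3 degrees, its flange within 1.5 mm of lying on the rim, at rest and released (horizontal distance between plug_mid and neck below 0.004 m and z of plug_mid in the frame of neck between 0.005 and 0.0085 m and angle between plug_mid's own z axis and vertical below 0.05 rad and linear speed of plug below 0.01 m/s and contact force between plug and the fingers below 0.1 N); the robot touches nothing.
It fails at once if the plug is forced against the thread or the neck (over 60 N) (contact force between plug and pot above 60 N).
It fails at once if the plug is cocked in the neck (over 11 degrees) (horizontal distance between plug_mid and neck below 0.004 m and z of plug_mid in the frame of neck below 0.03 m and angle between plug_mid's own z axis and vertical above 0.2 rad).
It fails at once if the jar or the cup is moved over 25 mm (distance of any of jar_c, cup_c from where it was at the start of the episode above 0.025 m).
It also fails if it takes over 72 s, if anything falls off the work surface, if the arm or the gripper's body presses on something with over 40 N, if the wrist force passes 120 N, or if a joint passes its speed limit or range.

## Working session

There is one attempt and no reset: what is moved stays moved. The work goes in short steps, Python scripts to look and compute and a tool call to move; the robot and the scene stay as the last step left them, time stands still between calls to the robot, and variables do not carry over. Pictures are saved under pics/ and viewed, at most 10 in all, crops included, and the job is handed in when it is done.

Besides the shell and the picture viewer there is one more tool, called after ">>>" as name(argument=value, ...), one argument or row to a line, values as JSON. move_arm: Moves the arm, as the interface text tells. Its arguments: {"type":"object","properties":{"steps":{"type":"array"}},"required":["steps"]}

```bash
ls; mkdir -p pics
cat > h.py <<'E'
from rig import arm
import numpy as np, cv2
def w(p,u,v,z=None):
    K=np.array(p["K"]);E=np.array(p["extrinsics"])
    u=np.asarray(u,float);v=np.asarray(v,float)
    d=np.stack([(u-K[0,2])/K[0,0],-(v-K[1,2])/K[1,1],-np.ones_like(u)],-1)
    if z is None:
        r=p["range_z"][v.astype(int),u.astype(int)][...,None]; return (d*r)@E[:3,:3].T+E[:3,3]
    D=d@E[:3,:3].T; s=(z-E[2,3])/D[...,2:3]; return E[:3,3]+D*s
E
python3 - <<'E'
from h import *
np.set_printoptions(precision=4,suppress=True)
s=arm.read_state();print({k:np.round(v,3) for k,v in s.items()},arm.hold_point_z)
for c in("scene","top"):
    p=arm.read_camera(c);cv2.imwrite(f"pics/{c}1.png",p["image"]);print(c,p["K"],p["extrinsics"],p.keys())
    for t in("plug_mid","plug_bar","neck","pot","jar_c","cup_c"):
        for r in arm.recognise(p,t)[:4]:
            u,v=r["uv"];print(t,round(r["conf"],2),np.round(r["uv"]),w(p,np.array(u),np.array(v)))
E
```

```text
pics
{'clock': np.float64(0.0), 'joint_positions': array([-1.23 ,  0.577,  0.025,  1.438, -0.015,  1.129, -0.056]), 'joint_velocities': array([-0.   , -0.   , -0.001, -0.001, -0.001,  0.001, -0.001]), 'joint_efforts': array([  0.   , -76.575,   2.251, -28.597,   0.016,   0.013,   0.   ]), 'ee_pos': array([0.278, 0.615, 0.23 ]), 'tcp_rot': array([ 0.211,  0.978, -0.001, -0.   ]), 'ft_force': array([ 0.041, -0.301,  0.037]), 'ft_torque': array([-0.009, -0.016,  0.083]), 'grasp_force': np.float64(0.0), 'grip_width': np.float64(0.085)} 0.0187
scene [[506.8986   0.     279.856 ]
 [  0.     506.8986 220.8968]
 [  0.       0.       1.    ]] [[-0.8491 -0.3785  0.3685  0.9851]
 [ 0.5282 -0.5979  0.6029  0.7307]
 [-0.0078  0.7065  0.7076  1.0061]
 [ 0.      0.      0.      1.    ]] dict_keys(['image', 'range_z', 'K', 'extrinsics', 'shot'])
plug_mid 0.76 [180. 187.] [ 0.6515 -0.3694  0.0373]
plug_mid 0.61 [201. 208.] [ 0.6407 -0.247   0.0445]
plug_mid 0.51 [229. 196.] [ 0.5489 -0.2582  0.0377]
plug_bar 0.74 [200. 206.] [ 0.6411 -0.25    0.0491]
plug_bar 0.67 [179. 188.] [ 0.6543 -0.3727  0.0323
[... 331 characters left out ...]
 481.9813 209.5217]
 [  0.       0.       1.    ]] [[-0.0039  0.9917 -0.1286  0.4248]
 [-1.     -0.0049 -0.0073 -0.0572]
 [-0.0079  0.1285  0.9917  1.1141]
 [ 0.      0.      0.      1.    ]] dict_keys(['image', 'range_z', 'K', 'extrinsics', 'shot'])
plug_mid 0.75 [373. 216.] [ 0.5472 -0.2661  0.0488]
plug_mid 0.68 [420. 172.] [ 0.6419 -0.3694  0.067 ]
plug_bar 0.98 [369. 183.] [ 0.6242 -0.2633  0.0312]
plug_bar 0.91 [423. 172.] [ 0.6439 -0.3759  0.0646]
plug_bar 0.58 [375. 218.] [ 0.5424 -0.2696  0.0491]
neck 0.56 [268. 206.] [ 0.5614 -0.0346  0.12  ]
pot 0.69 [269. 206.] [ 0.5611 -0.0374  0.1207]
jar_c 0.69 [377. 269.] [ 0.4297 -0.2647  0.0846]
cup_c 0.73 [137. 244.] [0.4891 0.2702 0.0019]
```

Run:
```python
import cv2,numpy as np
a=cv2.imread("pics/scene1.png");b=cv2.imread("pics/top1.png")
A=cv2.resize(a[150:280,130:330],None,fx=4,fy=4,interpolation=cv2.INTER_CUBIC)
B=cv2.resize(b[130:300,230:460],None,fx=3.4,fy=3.4,interpolation=cv2.INTER_CUBIC)
cv2.imwrite("pics/a.png",A);cv2.imwrite("pics/b.png",B)
```

```text
(no output)
```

View pics/a.png

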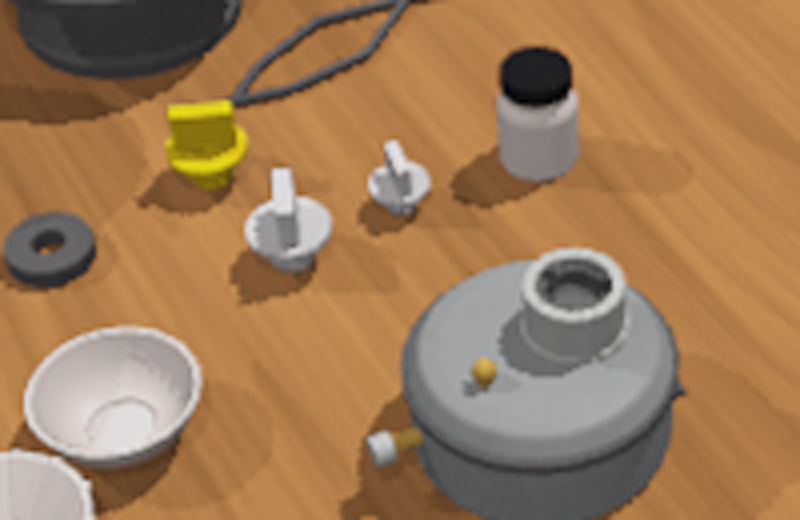

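View pics/b.png

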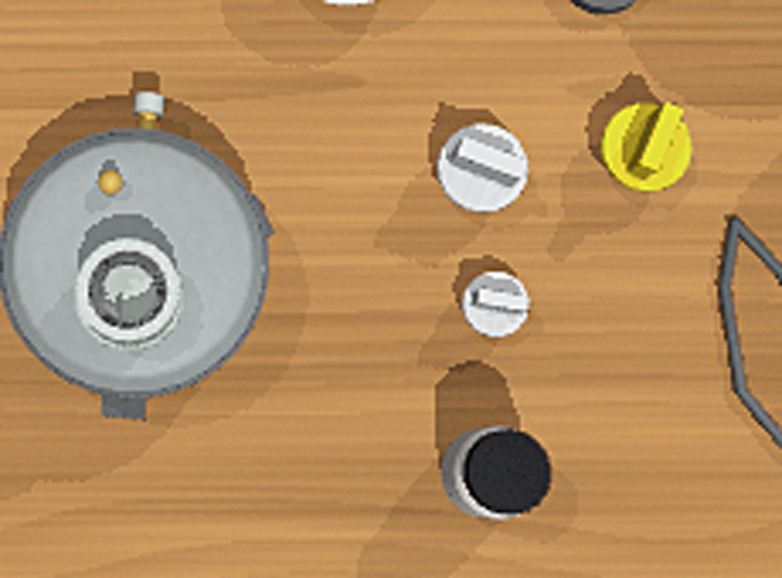

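View pics/top1.png

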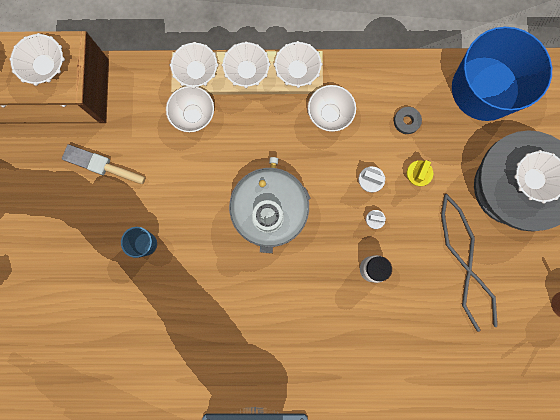

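The candidates in the top picture are yellow (421,172), large silver (372,179) and small silver (376,218). The large silver one fits: it isn't yellow and is the larger of its colour, and both crops confirm it. The neck is at (268,214). The jar (377,269) and the cup (139,242) are clear of the path.

```bash
cat >> h.py <<'E'
def cloud(p):
    v,u=np.mgrid[0:420,0:560]; P=w(p,u,v); P[p["range_z"]<=0]=np.nan; return P
def circ(X):
    a=np.c_[2*X,np.ones(len(X))];s=np.linalg.lstsq(a,(X**2).sum(1),rcond=None)[0];return s[:2],np.sqrt(s[2]+s[0]**2+s[1]**2)
def near(P,c,r,z0,z1):
    return (np.hypot(P[...,0]-c[0],P[...,1]-c[1])<r)&(P[...,2]>z0)&(P[...,2]<z1)
E
python3 - <<'E'
from h import *
np.set_printoptions(precision=4,suppress=True)
for c in("top","scene"):
    p=arm.read_camera(c);P=cloud(p)
    m=near(P,(.63,-.256),.05,.055,.08);Q=P[m]
    f=near(P,(.63,-.256),.05,.025,.040);F=P[f]
    print(c,"bar",len(Q),Q.mean(0),cv2.minAreaRect(Q[:,:2].astype(np.float32)*1000),"fl",len(F),cv2.minEnclosingCircle(F[:,:2].astype(np.float32)*1000),np.median(F[:,2]))
    # pixel-based: bar-top pixels -> plane z=.066
    v,u=np.nonzero(m);print(" bartop px",cv2.minAreaRect((w(p,u,v,.066)[:,:2]*1000).astype(np.float32)))
    n=near(P,(.555,-.03),.06,.115,.135);N=P[n]
    v,u=np.nonzero(n);W=w(p,u,v,.125)[:,:2]
    print(" neck",len(N),N.mean(0),cv2.minEnclosingCircle((N[:,:2]*1000).astype(np.float32)),cv2.minEnclosingCircle((W*1000).astype(np.float32)),np.median(N[:,2]))
    # robust circle: outer hull
    h=cv2.convexHull((W*1000).astype(np.float32))[:,0];print(" hullfit",circ(h))
    for nm,cc,z in(("jar",(.44,-.25),(.05,.1)),("cup",(.48,.255),(.05,.09))):
        J=P[near(P,cc,.07,*z)];print(nm,len(J),J.mean(0) if len(J) else 0)
    k=near(P,(.61,-.02),.06,.095,.115);print(" valve",P[k].mean(0))
E
```

```text
top bar 152 [ 0.6339 -0.2681  0.0647] ((634.4457397460938, -268.8281555175781), (46.10312271118164, 14.32641887664795), 67.866943359375) fl 342 ((634.9953002929688, -268.7091064453125), 30.264732360839844) 0.032050984302189556
 bartop px ((633.5092163085938, -267.87799072265625), (45.92085647583008, 16.144617080688477), 68.5654067993164)
 neck 462 [ 0.5425 -0.0328  0.1227] ((542.40478515625, -33.00385665893555), 31.424406051635742) ((541.9346313476562, -32.982688903808594), 31.532543182373047) 0.12315775971505089
 hullfit (array([541.9988, -32.8797]), np.float64(30.965254454460823))
jar 623 [ 0.4313 -0.2654  0.0794]
cup 350 [0.4919 0.2569 0.0679]
 valve [ 0.5949 -0.0232  0.1054]
scene bar 72 [ 0.6345 -0.2615  0.0655] ((633.0274658203125, -265.7664489746094), (53.1942253112793, 13.756882667541504), 68.50778198242188) fl 212 ((633.2550659179688, -266.1162414550781), 31.89411163330078) 0.03301019096133412
 bartop px ((634.4689331054688, -261.57373046875), (55.11498260498047, 13.982999801635742), 68.4513931274414)
 neck 337 [ 0.5417 -0.0286  0.1231] ((542.2824096679688, -29.801532745361328), 33.23780059814453) ((544.3018798828125, -26.322519302368164), 37.44227981567383) 0.12369096977478677
 hullfit (array([542.4391, -26.6744]), np.float64(34.31241060036607))
jar 367 [ 0.4346 -0.2576  0.0753]
cup 485 [0.4889 0.2542 0.0663]
 valve [ 0.5792 -0.0159  0.1037]
```

>>> move_arm(
  steps=[
    [-0.029,-0.0276,0,0,0.085],
    [-0.058,-0.0552,0,0,0.085],
    [-0.087,-0.0828,0,0,0.085],
    [-0.116,-0.1104,0,0,0.085],
    [-0.145,-0.138,0,0,0.085],
    [-0.174,-0.1656,0,0,0.085],
    [-0.203,-0.1932,0,0,0.085],
    [-0.232,-0.221,0,0,0.085],
  ],
)

```text
clock: 1.6
ee_pos: [0.399, 0.3166, 0.2316]
tcp_rot: [0.211, 0.978, 0.0, 0.0]
ft_force: [0.8, -0.5, -0.3]
grip_width: 0.0848
grasp_force: 0.0
```

>>> move_arm(
  steps=[
    [-0.029,-0.0276,0,0,0.06],
    [-0.058,-0.0552,0,0,0.06],
    [-0.087,-0.0828,0,0,0.06],
    [-0.116,-0.1104,0,0,0.06],
    [-0.145,-0.138,0,0,0.06],
    [-0.174,-0.1656,0,0,0.06],
    [-0.203,-0.1932,0,0,0.06],
    [-0.232,-0.221,0,0,0.06],
  ],
)

```text
clock: 2.4
ee_pos: [0.5193, 0.0195, 0.2316]
tcp_rot: [0.211, 0.978, 0.0, 0.0]
ft_force: [0.6, 1.0, 0.2]
grip_width: 0.06
grasp_force: 0.0
```

>>> move_arm(
  steps=[
    [-0.028,-0.027,0,0.14,0.045],
    [-0.056,-0.054,0,0.28,0.045],
    [-0.084,-0.081,0,0.42,0.045],
    [-0.112,-0.108,0.01,0.56,0.045],
    [-0.14,-0.135,0.02,0.7,0.045],
    [-0.168,-0.162,0.03,0.84,0.045],
    [-0.196,-0.188,0.04,0.98,0.045],
    [-0.225,-0.215,0.05,1.12,0.045],
  ],
)

```text
clock: 3.2
ee_pos: [0.6358, -0.2687, 0.181]
tcp_rot: [0.7, 0.714, 0.0, 0.0]
ft_force: [1.0, -0.1, 0.8]
grip_width: 0.0451
grasp_force: 0.0
```

```bash
cat >> h.py <<'E'
def st():
    from scipy.spatial.transform import Rotation as R
    s=arm.read_state();r=R.from_quat(s["tcp_rot"]).as_matrix()
    print("t",round(float(s["clock"]),2),"p",np.round(s["ee_pos"],4),"xang",round(float(np.degrees(np.arctan2(r[1,0],r[0,0]))),2),"q",np.round(s["joint_positions"],2),"F",np.round(s["ft_force"],1),"T",np.round(s["ft_torque"],2),"w",round(float(s["grip_width"]),4),"g",round(float(s["grasp_force"]),1),"tz",np.round(r[:,2],4))
    return s,r
def go(x,y,z,a):
    s,r=st();print("shift",np.round(r.T@(np.array([x,y,z])-s["ee_pos"]),4),"turn",round(float(np.arctan2(r[1,0],r[0,0])-np.radians(a)),4))
E
python3 -c "
from h import *
go(.634,-.268,.036,68)"
```

```text
t 3.2 p [ 0.6358 -0.2687  0.181 ] xang 91.2 q [ 0.08  0.68  0.45  1.47 -0.32  1.07  0.63] F [ 1.  -0.1  0.8] T [ 0.02  0.01 -0.02] w 0.0451 g 0.0 tz [ 4.e-04  2.e-04 -1.e+00]
shift [ 0.0007 -0.0018  0.145 ] turn 0.4049
```

>>> move_arm(
  steps=[
    [0,-0.001,0.02,0.1,0.045],
    [0.0007,-0.0018,0.04,0.2,0.045],
    [0.0007,-0.0018,0.06,0.3,0.045],
    [0.0007,-0.0018,0.085,0.405,0.045],
    [0.0007,-0.0018,0.11,0.405,0.045],
    [0.0007,-0.0018,0.13,0.405,0.045],
    [0.0007,-0.0018,0.144,0.405,0.045],
    [0.0007,-0.0018,0.144,0.405,0.045],
  ],
)

```text
clock: 4.0
ee_pos: [0.6325, -0.2662, 0.0354]
tcp_rot: [0.828, 0.561, -0.001, -0.001]
ft_force: [-0.0, 0.6, 0.2]
grip_width: 0.0449
grasp_force: 0.0
```

```bash
python3 -c "
from h import *
go(.634,-.268,.036,68)
p=arm.read_camera('scene');cv2.imwrite('pics/c.png',cv2.resize(p['image'][120:270,120:320],None,fx=4,fy=4))"
```

```text
t 4.0 p [ 0.6325 -0.2662  0.0354] xang 68.29 q [ 0.07  0.85  0.48  1.61 -0.49  0.81  0.38] F [-0.   0.6  0.2] T [0.01 0.01 0.03] w 0.0449 g 0.0 tz [-0.0027  0.0013 -1.    ]
shift [-0.0011  0.0021 -0.0006] turn 0.0051
```

View pics/c.png

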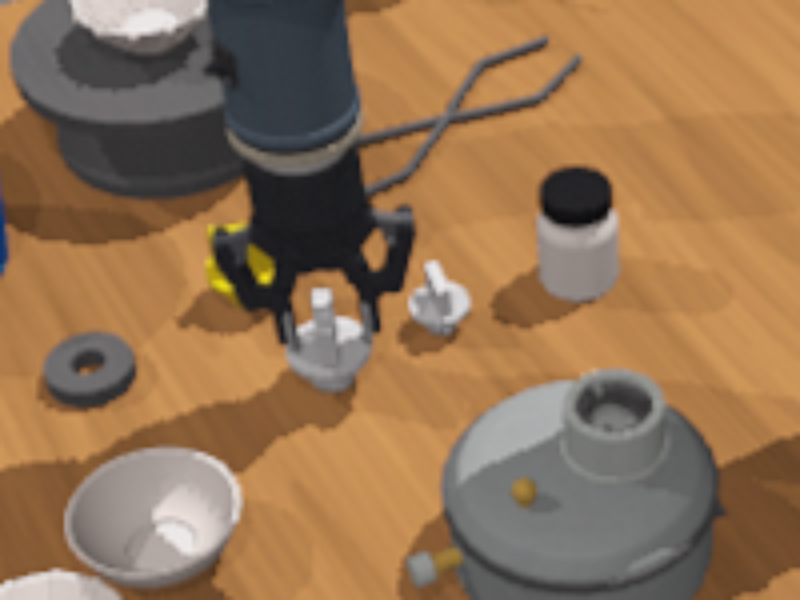

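The fingers straddle the plug's bar (crop 322,330) and stand clear of the small plug (440,300). I'll correct by 1–2 mm and close.

>>> move_arm(
  steps=[
    [-0.001,0.002,0,0,0.045],
    [-0.001,0.002,0,0,0.03],
    [-0.001,0.002,0,0,0.02],
    [-0.001,0.002,0,0,0.0],
    [-0.001,0.002,0,0,0.0],
    [-0.001,0.002,0,0,0.0],
    [-0.001,0.002,0,0,0.0],
    [-0.001,0.002,0,0,0.0],
  ],
)

```text
clock: 4.85
ee_pos: [0.6353, -0.2688, 0.0381]
tcp_rot: [0.828, 0.561, 0.0, 0.0]
ft_force: [-0.7, -0.2, 5.5]
grip_width: 0.0129
grasp_force: 59.1
```

```bash
python3 -c "
from h import *
go(.634,-.268,.20,68)"
```

```text
t 4.85 p [ 0.6353 -0.2688  0.0381] xang 68.29 q [ 0.07  0.85  0.48  1.6  -0.49  0.82  0.37] F [-0.7 -0.2  5.5] T [ 0.07  0.11 -0.06] w 0.0129 g 59.1 tz [ 1.1e-03 -4.0e-04 -1.0e+00]
shift [ 0.0003 -0.0013 -0.1619] turn 0.005
```

>>> move_arm(
  steps=[
    [0,0,-0.004,0,0],
    [0,0,-0.015,0,0],
    [0,0,-0.035,0,0],
    [0,0,-0.06,0,0],
    [0,0,-0.09,0,0],
    [0,0,-0.12,0,0],
    [0,0,-0.15,0,0],
    [0,0,-0.162,0,0],
  ],
)

```text
clock: 5.65
ee_pos: [0.6355, -0.2694, 0.2029]
tcp_rot: [0.828, 0.561, 0.001, 0.002]
ft_force: [0.0, -0.7, -2.5]
grip_width: 0.0129
grasp_force: 58.8
```

```bash
python3 -c "
from h import *
go(.542,-.033,.20,68)
p=arm.read_camera('scene');cv2.imwrite('pics/d.png',cv2.resize(p['image'][90:290,140:340],None,fx=3,fy=3))"
```

```text
t 5.65 p [ 0.6355 -0.2694  0.2029] xang 68.27 q [ 0.02  0.68  0.58  1.45 -0.39  1.12  0.29] F [ 0.  -0.7 -2.5] T [-0.08 -0.04 -0.  ] w 0.0129 g 58.8 tz [ 0.0037 -0.0018 -1.    ]
shift [ 0.185  -0.1744  0.0021] turn 0.0047
```

View pics/d.png

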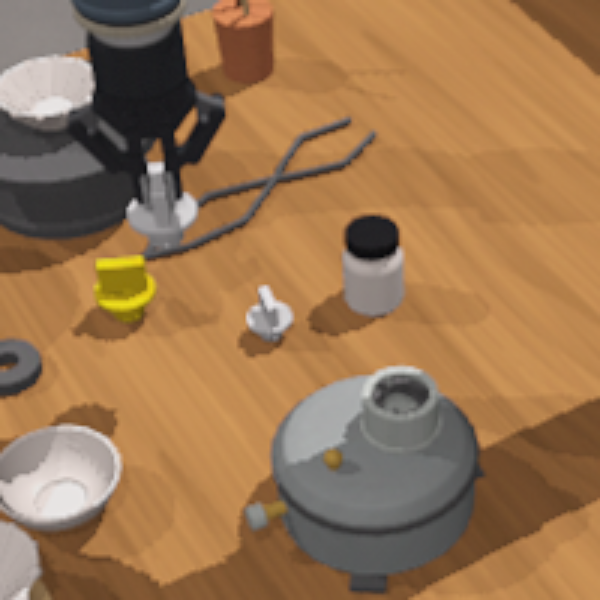

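>>> move_arm(
  steps=[
    [0.025,-0.024,0,0,0],
    [0.055,-0.052,0,0,0],
    [0.09,-0.085,0,0,0],
    [0.125,-0.118,0.004,0,0],
    [0.15,-0.142,0.01,0,0],
    [0.17,-0.16,0.015,0,0],
    [0.185,-0.174,0.02,0,0],
    [0.185,-0.174,0.022,0,0],
  ],
)

```text
clock: 6.5
ee_pos: [0.5397, -0.0285, 0.1756]
tcp_rot: [0.826, 0.563, -0.001, -0.002]
ft_force: [0.1, -0.0, -2.3]
grip_width: 0.0129
grasp_force: 59.1
```

Run:
```python
from h import *
go(.542,-.033,.18,68)
for c in("scene","top"):
    p=arm.read_camera(c);P=cloud(p)
    cv2.imwrite(f'pics/e_{c}.png',cv2.resize(p['image'][150:280,190:360],None,fx=4,fy=4))
    F=P[near(P,(.542,-.033),.04,.166,.182)]
    print(c,len(F),F.mean(0) if len(F) else 0,np.nanpercentile(F,[2,98],axis=0))
    h=cv2.convexHull((F[:,:2]*1000).astype(np.float32))[:,0];print(circ(h),cv2.minEnclosingCircle(h), np.median(F[:,2]))
    N=P[near(P,(.542,-.033),.04,.115,.13)];h=cv2.convexHull((N[:,:2]*1000).astype(np.float32))[:,0];print("neck",len(N),circ(h),cv2.minEnclosingCircle(h))
a=cv2.imread('pics/e_scene.png');b=cv2.imread('pics/e_top.png')
cv2.imwrite('pics/e.png',cv2.resize(np.hstack([a,b]),None,fx=.58,fy=.58))
```

```text
t 6.5 p [ 0.5397 -0.0285  0.1756] xang 68.54 q [-0.44  0.51  0.61  1.88 -0.38  0.87 -0.01] F [ 0.1 -0.  -2.3] T [-0.    0.05  0.05] w 0.0129 g 59.1 tz [-0.0038  0.0018 -1.    ]
shift [-0.0033  0.0037 -0.0045] turn 0.0094
scene 233 [ 0.54349867 -0.01728465  0.17101941] [[ 0.51043649 -0.04956138  0.16651996]
 [ 0.56689034  0.00200404  0.18081168]]
(array([538.4160338 , -26.09384031]), np.float64(30.162595772666247)) ((537.7434692382812, -25.075288772583008), 31.65058708190918) 0.17044119325956297
neck 232 (array([542.01469965, -28.5022179 ]), np.float64(31.048988444709945)) ((541.643798828125, -28.368141174316406), 32.06637191772461)
top 0 0 [nan nan nan]
  return np.nanmean(a, axis, out=out, keepdims=keepdims)
Traceback (most recent call last):
TypeError: 'NoneType' object is not subscriptable
```

>>> move_arm(
  steps=[
    [-0.002,0.002,-0.0045,0.009,0],
    [-0.0033,0.0037,-0.0045,0.009,0],
    [-0.0033,0.0037,-0.0045,0.009,0],
    [-0.0033,0.0037,-0.0045,0.009,0],
    [-0.0033,0.0037,-0.0045,0.009,0],
    [-0.0033,0.0037,-0.0045,0.009,0],
    [-0.0033,0.0037,-0.0045,0.009,0],
    [-0.0033,0.0037,-0.0045,0.009,0],
  ],
)

```text
clock: 7.4
ee_pos: [0.5439, -0.0367, 0.1818]
tcp_rot: [0.83, 0.558, 0.0, -0.0]
ft_force: [-0.4, -0.7, -1.9]
grip_width: 0.0129
grasp_force: 59.2
```

Run:
```python
from h import *
go(.542,-.033,.166,68)
p=arm.read_camera("scene");P=cloud(p)
cv2.imwrite('pics/e.png',cv2.resize(p['image'][150:280,190:360],None,fx=4,fy=4))
F=P[near(P,(.542,-.033),.05,.168,.181)]
h=cv2.convexHull((F[:,:2]*1000).astype(np.float32))[:,0];print(circ(h),cv2.minEnclosingCircle(h), np.median(F[:,2]))
N=P[near(P,(.542,-.033),.04,.115,.13)];h=cv2.convexHull((N[:,:2]*1000).astype(np.float32))[:,0];print("neck",len(N),circ(h),cv2.minEnclosingCircle(h))
```

```text
t 7.4 p [ 0.5439 -0.0367  0.1818] xang 67.77 q [-0.43  0.51  0.62  1.86 -0.37  0.89 -0.01] F [-0.4 -0.7 -1.9] T [-0.02 -0.01  0.02] w 0.0129 g 59.2 tz [-0.  0. -1.]
shift [ 0.0027 -0.0031  0.0158] turn -0.0039
(array([543.00236563, -34.04154872]), np.float64(29.76739592544834)) ((543.0834350585938, -34.1876220703125), 30.851806640625) 0.17635158685702812
neck 273 (array([541.07913011, -29.54962648]), np.float64(31.565287411251102)) ((540.5967407226562, -29.271270751953125), 32.87062072753906)
```

View pics/e.png

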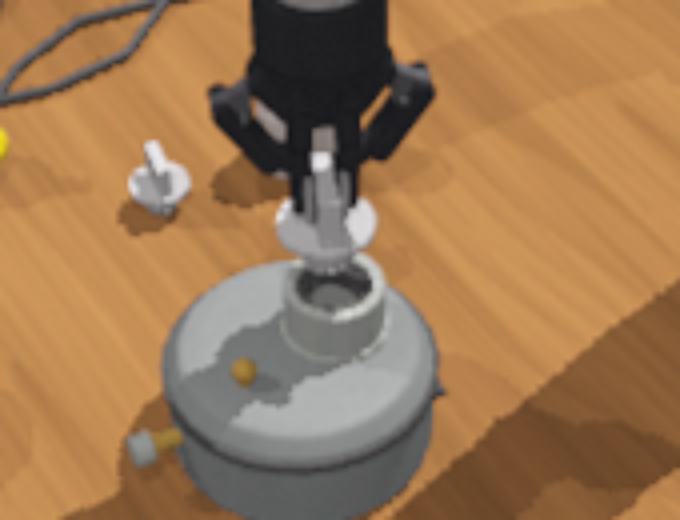

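>>> move_arm(
  steps=[
    [0.0015,-0.0015,0,0,0],
    [0.0029,-0.0027,0.004,0,0],
    [0.0029,-0.0027,0.008,0,0],
    [0.0029,-0.0027,0.012,0,0],
    [0.0029,-0.0027,0.016,0,0],
    [0.0029,-0.0027,0.02,0,0],
    [0.0029,-0.0027,0.023,0,0],
    [0.0029,-0.0027,0.023,0,0],
  ],
)

```text
clock: 8.25
ee_pos: [0.5422, -0.0331, 0.1583]
tcp_rot: [0.83, 0.557, -0.0, -0.0]
ft_force: [0.3, 0.6, -2.7]
grip_width: 0.013
grasp_force: 59.2
```

Run:
```python
from h import *
go(.5425,-.033,.152,68)
```

```text
t 8.25 p [ 0.5422 -0.0331  0.1583] xang 67.76 q [-0.42  0.53  0.6   1.9  -0.4   0.84  0.  ] F [ 0.3  0.6 -2.7] T [-0.01  0.03  0.02] w 0.013 g 59.2 tz [-8.e-04 -1.e-04 -1.e+00]
shift [0.0002 0.0002 0.0063] turn -0.0041
```

>>> move_arm(
  steps=[
    [0,0,0.001,0,0],
    [0,0,0.002,0,0],
    [0,0,0.003,0,0],
    [0,0,0.004,0,0],
    [0,0,0.005,0,0],
    [0,0,0.006,0,0],
    [0,0,0.0065,0,0],
    [0,0,0.0065,0,0],
  ],
)

```text
clock: 9.05
ee_pos: [0.5424, -0.033, 0.1522]
tcp_rot: [0.83, 0.558, -0.0, -0.0]
ft_force: [0.4, -0.6, -3.3]
grip_width: 0.0131
grasp_force: 59.2
```

Run:
```python
from h import *
go(.5425,-.033,.150,68)
```

```text
t 9.05 p [ 0.5424 -0.033   0.1522] xang 67.77 q [-0.41  0.54  0.6   1.9  -0.4   0.82  0.01] F [ 0.4 -0.6 -3.3] T [-0.01  0.02 -0.03] w 0.0131 g 59.2 tz [-1.e-04 -0.e+00 -1.e+00]
shift [0.     0.     0.0022] turn -0.0039
```

No contact yet, so I'll go on down in small steps.

>>> move_arm(
  steps=[
    [0,0,0.0005,0,0],
    [0,0,0.001,0,0],
    [0,0,0.0015,0,0],
    [0,0,0.002,0,0],
    [0,0,0.0025,0,0],
    [0,0,0.003,0,0],
    [0,0,0.003,0,0],
    [0,0,0.003,0,0],
  ],
)

```text
clock: 9.85
ee_pos: [0.5426, -0.0331, 0.1501]
tcp_rot: [0.83, 0.557, 0.001, 0.0]
ft_force: [-2.8, 0.7, 8.4]
grip_width: 0.0131
grasp_force: 60.9
```

Run:
```python
from h import *
go(.5425,-.033,.150,68)
```

```text
t 9.85 p [ 0.5426 -0.0331  0.1501] xang 67.76 q [-0.41  0.54  0.59  1.91 -0.41  0.82  0.01] F [-2.8  0.7  8.4] T [ 0.17  0.71 -0.02] w 0.0131 g 60.9 tz [ 8.e-04  6.e-04 -1.e+00]
shift [ 0.     -0.0002  0.0001] turn -0.0042
```

>>> move_arm(
  steps=[
    [0,0,0.0003,-0.025,0],
    [0,0,0.0003,-0.05,0],
    [0,0,0.0003,-0.075,0],
    [0,0,0.0003,-0.1,0],
    [0,0,0.0003,-0.12,0],
    [0,0,0.0003,-0.14,0],
    [0,0,0.0003,-0.14,0],
    [0,0,0.0003,-0.14,0],
  ],
)

```text
clock: 10.65
ee_pos: [0.5427, -0.0337, 0.1501]
tcp_rot: [0.789, 0.614, 0.001, 0.0]
ft_force: [-3.6, -0.2, 11.5]
grip_width: 0.0131
grasp_force: 61.1
```

```bash
python3 -c "
from h import *
st()"
```

```text
t 10.65 p [ 0.5427 -0.0337  0.1501] xang 75.74 q [-0.39  0.53  0.55  1.91 -0.38  0.81  0.12] F [-3.6 -0.2 11.5] T [-0.22  0.77 -0.04] w 0.0131 g 61.1 tz [ 0.0013 -0.     -1.    ]
```

>>> move_arm(
  steps=[
    [0,0,0,-0.025,0],
    [0,0,0,-0.05,0],
    [0,0,0,-0.075,0],
    [0,0,0,-0.1,0],
    [0,0,0,-0.12,0],
    [0,0,0,-0.14,0],
    [0,0,0,-0.14,0],
    [0,0,0,-0.14,0],
  ],
)

```text
clock: 11.45
ee_pos: [0.5425, -0.0337, 0.15]
tcp_rot: [0.744, 0.668, 0.0, 0.0]
ft_force: [-4.4, -0.2, 11.5]
grip_width: 0.013
grasp_force: 61.2
```

>>> move_arm(
  steps=[
    [0,0,0,-0.025,0],
    [0,0,0,-0.05,0],
    [0,0,0,-0.075,0],
    [0,0,0,-0.1,0],
    [0,0,0,-0.12,0],
    [0,0,0,-0.14,0],
    [0,0,0,-0.14,0],
    [0,0,0,-0.14,0],
  ],
)

```text
clock: 12.25
ee_pos: [0.5427, -0.0337, 0.15]
tcp_rot: [0.696, 0.718, 0.0, 0.0]
ft_force: [-2.9, -1.3, 11.1]
grip_width: 0.0132
grasp_force: 61.1
```

>>> move_arm(
  steps=[
    [0,0,0,-0.025,0],
    [0,0,0,-0.05,0],
    [0,0,0,-0.075,0],
    [0,0,0,-0.1,0],
    [0,0,0,-0.12,0],
    [0,0,0,-0.14,0],
    [0,0,0,-0.14,0],
    [0,0,0,-0.14,0],
  ],
)

```text
clock: 13.05
ee_pos: [0.5429, -0.0336, 0.1501]
tcp_rot: [0.644, 0.765, 0.0, 0.001]
ft_force: [-2.2, -0.2, 10.4]
grip_width: 0.0134
grasp_force: 61.0
```

>>> move_arm(
  steps=[
    [0,0,0,-0.025,0],
    [0,0,0,-0.05,0],
    [0,0,0,-0.075,0],
    [0,0,0,-0.1,0],
    [0,0,0,-0.12,0],
    [0,0,0,-0.14,0],
    [0,0,0,-0.14,0],
    [0,0,0,-0.14,0],
  ],
)

```text
clock: 13.85
ee_pos: [0.5429, -0.0336, 0.1501]
tcp_rot: [0.589, 0.808, 0.0, 0.001]
ft_force: [-2.2, -0.5, 10.9]
grip_width: 0.0134
grasp_force: 61.0
```

>>> move_arm(
  steps=[
    [0,0,0,-0.025,0],
    [0,0,0,-0.05,0],
    [0,0,0,-0.075,0],
    [0,0,0,-0.1,0],
    [0,0,0,-0.12,0],
    [0,0,0,-0.14,0],
    [0,0,0,-0.14,0],
    [0,0,0,-0.14,0],
  ],
)

```text
clock: 14.65
ee_pos: [0.5431, -0.0335, 0.1501]
tcp_rot: [0.531, 0.847, 0.001, 0.001]
ft_force: [-2.2, -0.8, 10.0]
grip_width: 0.0133
grasp_force: 60.9
```

>>> move_arm(
  steps=[
    [0,0,0,-0.025,0],
    [0,0,0,-0.05,0],
    [0,0,0,-0.075,0],
    [0,0,0,-0.1,0],
    [0,0,0,-0.12,0],
    [0,0,0,-0.14,0],
    [0,0,0,-0.14,0],
    [0,0,0,-0.14,0],
  ],
)

```text
clock: 15.45
ee_pos: [0.5432, -0.0334, 0.1501]
tcp_rot: [0.47, 0.882, 0.0, 0.001]
ft_force: [-1.7, -0.5, 8.6]
grip_width: 0.0129
grasp_force: 60.9
```

```bash
python3 -c "
from h import *
st()"
```

```text
t 15.45 p [ 0.5432 -0.0334  0.1501] xang 123.89 q [-0.23  0.49  0.3   1.9  -0.2   0.78  0.77] F [-1.7 -0.5  8.6] T [-0.03  0.41 -0.06] w 0.0129 g 60.9 tz [ 0.0021  0.     -1.    ]
```

>>> move_arm(
  steps=[
    [0,0,0.0003,-0.025,0],
    [0,0,0.0003,-0.05,0],
    [0,0,0.0003,-0.075,0],
    [0,0,0.0003,-0.1,0],
    [0,0,0.0003,-0.12,0],
    [0,0,0.0003,-0.14,0],
    [0,0,0.0003,-0.14,0],
    [0,0,0.0003,-0.14,0],
  ],
)

```text
clock: 16.25
ee_pos: [0.5432, -0.0333, 0.15]
tcp_rot: [0.407, 0.913, 0.001, 0.001]
ft_force: [-1.9, 0.3, 11.3]
grip_width: 0.0132
grasp_force: 61.3
```

>>> move_arm(
  steps=[
    [0,0,0,-0.025,0],
    [0,0,0,-0.05,0],
    [0,0,0,-0.075,0],
    [0,0,0,-0.1,0],
    [0,0,0,-0.12,0],
    [0,0,0,-0.14,0],
    [0,0,0,-0.14,0],
    [0,0,0,-0.14,0],
  ],
)

```text
clock: 17.05
ee_pos: [0.5432, -0.0332, 0.1498]
tcp_rot: [0.343, 0.939, 0.0, 0.001]
ft_force: [-1.7, -0.1, 10.4]
grip_width: 0.0129
grasp_force: 61.0
```

>>> move_arm(
  steps=[
    [0,0,0,-0.025,0],
    [0,0,0,-0.05,0],
    [0,0,0,-0.075,0],
    [0,0,0,-0.1,0],
    [0,0,0,-0.12,0],
    [0,0,0,-0.14,0],
    [0,0,0,-0.14,0],
    [0,0,0,-0.14,0],
  ],
)

```text
clock: 17.85
ee_pos: [0.5426, -0.0328, 0.1486]
tcp_rot: [0.276, 0.961, 0.0, -0.0]
ft_force: [0.4, 1.6, -0.3]
grip_width: 0.0132
grasp_force: 59.5
```

```bash
python3 -c "
from h import *
st()"
```

```text
t 17.85 p [ 0.5426 -0.0328  0.1486] xang 147.98 q [-0.15  0.48  0.18  1.9  -0.12  0.77  1.11] F [ 0.4  1.6 -0.3] T [ 0.55 -0.32  0.02] w 0.0132 g 59.5 tz [ 1.e-04  3.e-04 -1.e+00]
```

It has dropped off the crown. I'll ease it down into the gap.

>>> move_arm(
  steps=[
    [0,0,0,-0.015,0],
    [0,0,0,-0.03,0],
    [0,0,0.0004,-0.03,0],
    [0,0,0.0008,-0.03,0],
    [0,0,0.0012,-0.03,0],
    [0,0,0.0016,-0.03,0],
    [0,0,0.0016,-0.03,0],
    [0,0,0.0016,-0.03,0],
  ],
)

```text
clock: 18.65
ee_pos: [0.5426, -0.0329, 0.1471]
tcp_rot: [0.261, 0.965, 0.0, 0.0]
ft_force: [2.9, 3.8, 0.8]
grip_width: 0.0127
grasp_force: 59.6
```

```bash
python3 -c "
from h import *
st()"
```

```text
t 18.65 p [ 0.5426 -0.0329  0.1471] xang 149.71 q [-0.14  0.48  0.17  1.9  -0.11  0.77  1.13] F [2.9 3.8 0.8] T [ 1.08 -0.45 -0.02] w 0.0127 g 59.6 tz [ 2.e-04  2.e-04 -1.e+00]
```

>>> move_arm(
  steps=[
    [0,0.0004,0,0,0],
    [0,0.0004,0.0005,0,0],
    [0,0.0004,0.001,0,0],
    [0,0.0004,0.0015,0,0],
    [0,0.0004,0.002,0,0],
    [0,0.0004,0.0025,0,0],
    [0,0.0004,0.0025,0,0],
    [0,0.0004,0.0025,0,0],
  ],
)

```text
clock: 19.45
ee_pos: [0.5426, -0.0328, 0.1444]
tcp_rot: [0.261, 0.965, -0.0, -0.0]
ft_force: [1.3, 2.6, -1.6]
grip_width: 0.013
grasp_force: 59.4
```

```bash
python3 -c "
from h import *
st()"
```

```text
t 19.45 p [ 0.5426 -0.0328  0.1444] xang 149.7 q [-0.14  0.49  0.17  1.9  -0.11  0.76  1.13] F [ 1.3  2.6 -1.6] T [ 0.72 -0.52 -0.03] w 0.013 g 59.4 tz [-3.e-04 -1.e-04 -1.e+00]
```

>>> move_arm(
  steps=[
    [0,0.0003,0.0005,0,0],
    [0,0.0003,0.001,0,0],
    [0,0.0003,0.0015,0,0],
    [0,0.0003,0.002,0,0],
    [0,0.0003,0.0025,0,0],
    [0,0.0003,0.003,0,0],
    [0,0.0003,0.0034,0,0],
    [0,0.0003,0.0034,0,0],
  ],
)

```text
clock: 20.25
ee_pos: [0.5427, -0.0326, 0.1417]
tcp_rot: [0.261, 0.965, 0.0, 0.0]
ft_force: [-1.1, 1.6, 6.7]
grip_width: 0.0126
grasp_force: 60.5
```

```bash
python3 -c "
from h import *
st()"
```

```text
t 20.25 p [ 0.5427 -0.0326  0.1417] xang 149.69 q [-0.14  0.49  0.17  1.9  -0.11  0.76  1.13] F [-1.1  1.6  6.7] T [ 0.27  0.35 -0.03] w 0.0126 g 60.5 tz [ 2.e-04 -0.e+00 -1.e+00]
```

>>> move_arm(
  steps=[
    [0,0,-0.0003,0.025,0],
    [0,0,-0.0003,0.05,0],
    [0,0,-0.0003,0.075,0],
    [0,0,-0.0003,0.1,0],
    [0,0,-0.0003,0.125,0],
    [0,0,-0.0003,0.15,0],
    [0,0,-0.0003,0.15,0],
    [0,0,-0.0003,0.15,0],
  ],
)

```text
clock: 21.05
ee_pos: [0.543, -0.0325, 0.1417]
tcp_rot: [0.334, 0.943, -0.0, 0.0]
ft_force: [-0.5, 0.7, 5.4]
grip_width: 0.0132
grasp_force: 60.3
```

```bash
python3 -c "
from h import *
st()"
```

```text
t 21.05 p [ 0.543  -0.0325  0.1417] xang 141.03 q [-0.17  0.49  0.21  1.91 -0.15  0.76  1.01] F [-0.5  0.7  5.4] T [0.11 0.25 0.01] w 0.0132 g 60.3 tz [ 4.e-04 -1.e-04 -1.e+00]
```

>>> move_arm(
  steps=[
    [0,0,0,0.025,0],
    [0,0,0,0.05,0],
    [0,0,0,0.075,0],
    [0,0,0,0.1,0],
    [0,0,0,0.125,0],
    [0,0,0,0.15,0],
    [0,0,0,0.15,0],
    [0,0,0,0.15,0],
  ],
)

```text
clock: 21.85
ee_pos: [0.5427, -0.0326, 0.1414]
tcp_rot: [0.403, 0.915, -0.0, -0.0]
ft_force: [-0.8, -3.1, 4.1]
grip_width: 0.013
grasp_force: 60.1
```

```bash
python3 -c "
from h import *
st()"
```

```text
t 21.85 p [ 0.5427 -0.0326  0.1414] xang 132.51 q [-0.2   0.5   0.26  1.91 -0.18  0.76  0.9 ] F [-0.8 -3.1  4.1] T [-0.6   0.21  0.03] w 0.013 g 60.1 tz [-2.e-04 -3.e-04 -1.e+00]
```

>>> move_arm(
  steps=[
    [0,0,0.0001,0.025,0],
    [0,0,0.0002,0.05,0],
    [0,0,0.0003,0.075,0],
    [0,0,0.0004,0.1,0],
    [0,0,0.0005,0.125,0],
    [0,0,0.0006,0.15,0],
    [0,0,0.0006,0.15,0],
    [0,0,0.0006,0.15,0],
  ],
)

```text
clock: 22.65
ee_pos: [0.5427, -0.0322, 0.1408]
tcp_rot: [0.47, 0.883, 0.0, -0.0]
ft_force: [-0.9, 1.4, 1.7]
grip_width: 0.0131
grasp_force: 59.9
```

```bash
python3 -c "
from h import *
st()"
```

```text
t 22.65 p [ 0.5427 -0.0322  0.1408] xang 123.93 q [-0.23  0.5   0.3   1.91 -0.21  0.76  0.78] F [-0.9  1.4  1.7] T [0.33 0.29 0.06] w 0.0131 g 59.9 tz [-3.e-04  2.e-04 -1.e+00]
```

Tracking the thread well. I'll do the next two slices together.

>>> move_arm(
  steps=[
    [0,0,0.0001,0.025,0],
    [0,0,0.0003,0.05,0],
    [0,0,0.0004,0.075,0],
    [0,0,0.0005,0.1,0],
    [0,0,0.0006,0.125,0],
    [0,0,0.0007,0.15,0],
    [0,0,0.0007,0.15,0],
    [0,0,0.0007,0.15,0],
  ],
)

```text
clock: 23.45
ee_pos: [0.543, -0.0325, 0.1402]
tcp_rot: [0.535, 0.845, -0.0, 0.0]
ft_force: [-0.1, 0.0, -0.0]
grip_width: 0.0128
grasp_force: 59.5
```

>>> move_arm(
  steps=[
    [0,0,0.0001,0.025,0],
    [0,0,0.0003,0.05,0],
    [0,0,0.0004,0.075,0],
    [0,0,0.0005,0.1,0],
    [0,0,0.0006,0.125,0],
    [0,0,0.0007,0.15,0],
    [0,0,0.0007,0.15,0],
    [0,0,0.0007,0.15,0],
  ],
)

```text
clock: 24.25
ee_pos: [0.5428, -0.0323, 0.1394]
tcp_rot: [0.597, 0.803, -0.0, -0.0]
ft_force: [-0.3, 0.8, -0.4]
grip_width: 0.0133
grasp_force: 59.5
```

```bash
python3 -c "
from h import *
st()"
```

```text
t 24.25 p [ 0.5428 -0.0323  0.1394] xang 106.75 q [-0.28  0.52  0.39  1.91 -0.27  0.76  0.55] F [-0.3  0.8 -0.4] T [ 0.12  0.02 -0.07] w 0.0133 g 59.5 tz [-1.e-04  0.e+00 -1.e+00]
```

>>> move_arm(
  steps=[
    [0,0,0.0002,0.025,0],
    [0,0,0.0003,0.05,0],
    [0,0,0.0005,0.075,0],
    [0,0,0.0006,0.1,0],
    [0,0,0.0007,0.125,0],
    [0,0,0.0008,0.15,0],
    [0,0,0.0008,0.15,0],
    [0,0,0.0008,0.15,0],
  ],
)

```text
clock: 25.05
ee_pos: [0.5428, -0.0324, 0.1387]
tcp_rot: [0.655, 0.756, -0.0, 0.0]
ft_force: [0.8, 0.6, -0.2]
grip_width: 0.013
grasp_force: 59.5
```

>>> move_arm(
  steps=[
    [0,0,0.0001,0.025,0],
    [0,0,0.0003,0.05,0],
    [0,0,0.0004,0.075,0],
    [0,0,0.0005,0.1,0],
    [0,0,0.0006,0.125,0],
    [0,0,0.0007,0.15,0],
    [0,0,0.0007,0.15,0],
    [0,0,0.0007,0.15,0],
  ],
)

```text
clock: 25.85
ee_pos: [0.5428, -0.0325, 0.138]
tcp_rot: [0.71, 0.704, -0.0, 0.0]
ft_force: [0.8, 0.7, 0.8]
grip_width: 0.013
grasp_force: 59.6
```

```bash
python3 -c "
from h import *
st()"
```

```text
t 25.85 p [ 0.5428 -0.0325  0.138 ] xang 89.55 q [-0.34  0.53  0.48  1.92 -0.34  0.77  0.32] F [0.8 0.7 0.8] T [ 0.04 -0.11 -0.04] w 0.013 g 59.6 tz [ 0.e+00 -1.e-04 -1.e+00]
```

>>> move_arm(
  steps=[
    [0,0,0.0001,0.025,0],
    [0,0,0.0003,0.05,0],
    [0,0,0.0004,0.075,0],
    [0,0,0.0005,0.1,0],
    [0,0,0.0006,0.125,0],
    [0,0,0.0007,0.15,0],
    [0,0,0.0007,0.15,0],
    [0,0,0.0007,0.15,0],
  ],
)

```text
clock: 26.65
ee_pos: [0.5428, -0.0324, 0.1373]
tcp_rot: [0.761, 0.649, -0.0, 0.0]
ft_force: [0.6, 0.5, 0.6]
grip_width: 0.0131
grasp_force: 59.8
```

```bash
python3 -c "
from h import *
st()"
```

```text
t 26.65 p [ 0.5428 -0.0324  0.1373] xang 80.96 q [-0.37  0.54  0.52  1.92 -0.37  0.78  0.2 ] F [0.6 0.5 0.6] T [ 0.17 -0.17  0.  ] w 0.0131 g 59.8 tz [ 0.e+00 -1.e-04 -1.e+00]
```

>>> move_arm(
  steps=[
    [0,0,0.0001,0.025,0],
    [0,0,0.0003,0.05,0],
    [0,0,0.0004,0.075,0],
    [0,0,0.0005,0.1,0],
    [0,0,0.0006,0.12,0],
    [0,0,0.0007,0.14,0],
    [0,0,0.0007,0.14,0],
    [0,0,0.0007,0.14,0],
  ],
)

```text
clock: 27.45
ee_pos: [0.5435, -0.0319, 0.1371]
tcp_rot: [0.804, 0.594, 0.001, 0.0]
ft_force: [0.5, 3.8, 6.2]
grip_width: 0.0132
grasp_force: 60.6
```

```bash
python3 -c "
from h import *
st()"
```

```text
t 27.45 p [ 0.5435 -0.0319  0.1371] xang 72.88 q [-0.39  0.55  0.56  1.92 -0.41  0.78  0.1 ] F [0.5 3.8 6.2] T [ 0.71 -0.3   0.04] w 0.0132 g 60.6 tz [ 1.4e-03  7.0e-04 -1.0e+00]
```

>>> move_arm(
  steps=[
    [0,0,0,0.01,0],
    [0,0,0,0.02,0],
    [0,0,0,0.03,0],
    [0,0,0,0.04,0],
    [0,0,0,0.05,0],
    [0,0,0,0.06,0],
    [0,0,0,0.06,0],
    [0,0,0,0.06,0],
  ],
)

```text
clock: 28.25
ee_pos: [0.5434, -0.0317, 0.1371]
tcp_rot: [0.822, 0.57, 0.001, 0.0]
ft_force: [0.1, 4.2, 7.6]
grip_width: 0.013
grasp_force: 60.7
```

```bash
python3 -c "
from h import *
st()"
```

```text
t 28.25 p [ 0.5434 -0.0317  0.1371] xang 69.47 q [-0.4   0.56  0.58  1.92 -0.42  0.79  0.05] F [0.1 4.2 7.6] T [ 0.82 -0.25  0.19] w 0.013 g 60.7 tz [ 1.2e-03  9.0e-04 -1.0e+00]
```

It's seated: z has stopped falling and the torque is rising. I'll release the push, open and retreat.

>>> move_arm(
  steps=[
    [0,0,-0.0004,-0.01,0.013],
    [0,0,-0.0007,-0.01,0.02],
    [0,0,-0.0007,-0.01,0.03],
    [0,0,-0.0007,-0.01,0.04],
    [0,0,-0.0007,-0.01,0.045],
    [0,0,-0.001,-0.01,0.045],
    [0,0,-0.006,-0.01,0.045],
    [0,0,-0.015,-0.01,0.045],
  ],
)

```text
clock: 29.05
ee_pos: [0.5425, -0.0324, 0.1517]
tcp_rot: [0.819, 0.574, -0.0, -0.0]
ft_force: [0.4, -1.1, 0.2]
grip_width: 0.0449
grasp_force: 0.0
```

>>> move_arm(
  steps=[
    [0,0,-0.02,0,0.045],
    [0,0,-0.05,0,0.045],
    [0,0,-0.08,0,0.045],
    [0,0,-0.11,0,0.045],
    [-0.03,0,-0.14,0,0.045],
    [-0.06,0,-0.16,0,0.045],
    [-0.1,0,-0.16,0,0.045],
    [-0.14,0,-0.16,0,0.045],
  ],
)

```text
clock: 29.85
ee_pos: [0.4947, -0.1653, 0.3132]
tcp_rot: [0.819, 0.574, 0.001, 0.001]
ft_force: [0.2, -0.8, 0.6]
grip_width: 0.0448
grasp_force: 0.0
```

Run:
```python
from h import *
st()
for c in("top","scene"):
    p=arm.read_camera(c);P=cloud(p)
    F=P[near(P,(.5425,-.032),.04,.122,.138)];B=P[near(P,(.5425,-.032),.04,.15,.175)]
    h=cv2.convexHull((F[:,:2]*1000).astype(np.float32))[:,0] if len(F) else None
    print(c,len(F),circ(h) if h is not None else 0,np.median(F[:,2]),len(B),np.median(B,axis=0))
cv2.imwrite('pics/f.png',cv2.resize(p['image'][120:320,150:350],None,fx=3,fy=3))
```

```text
t 29.85 p [ 0.4947 -0.1653  0.3132] xang 70.11 q [-0.28  0.34  0.72  1.72 -0.24  1.17  0.17] F [ 0.2 -0.8  0.6] T [-0.04  0.04  0.03] w 0.0448 g 0.0 tz [ 2.3e-03 -3.0e-04 -1.0e+00]
top 518 (array([542.32773349, -32.7168802 ]), np.float64(30.559773075337358)) 0.13041081357263967 176 [ 0.54292704 -0.03332736  0.16427628]
scene 312 (array([542.18573922, -28.72078851]), np.float64(30.918480897920798)) 0.13153804549718034 115 [ 0.54480009 -0.02307677  0.16518473]
```

View pics/f.png

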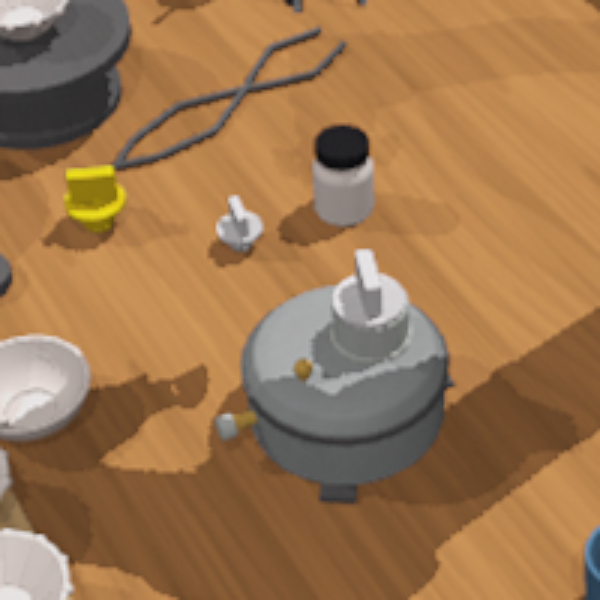

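The plug sits flat on the neck (370,295). Its flange top is about 0.131 m high, as expected when home, and the robot is clear.

```bash
python3 -c "
from h import *
print(arm.sign_off())"
```

```text
the job is handed in; nothing more can be done
None
```

The plug is screwed home in the pot's neck with its flange flat on the rim and released, and the job is handed in at about 30 s; sign-off returned no verdict.

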